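# Seat the rocking lid on a gift box

## Robot

A 7-joint arm with a two-finger parallel gripper is mounted at the origin on the work surface. World frame = base frame: x ahead of the robot, y to its left, z up, the work surface at z = 0. Lengths are in mm, angles in rad, forces in N, time in s.
With the tool pointing down it reaches from about 425 to 925 mm from the base axis. Payload 6.8 kg.
Tool frame: the origin (TCP) lies at the centre of the arm's flange, where the gripper is bolted on; the fingertips stand 182 mm ahead of it and the grasp point (between the pads) lies 163 mm ahead of it; x points along the fingers, y is the direction in which the jaws open and shut, and the axes are right-handed (so a half turn about x gives the same grasp; the last joint's range is limited). The gripper opens to 88 mm and grips with 3 to 60 N. Pads are 20 mm wide; open, the fingers measure 115 mm over their backs; the gripper's body (75 mm by 178 mm) begins 61 mm behind the grasp point.
Start: joints at [1.219, 0.477, 0.022, 1.555, -0.011, 1.109, -0.083], TCP at [162.944, -655.051, 404.664] pointing down, gripper open.
Joint ranges: [-2.96, 2.96], [-0.34, 2.1], [-1.41, 1.46], [0.24, 2.44], [-1.37, 4.51], [0.17, 1.92], [-2.96, 2.96]. Speed limits (rad/s): [2.39, 2.39, 3.14, 3.14, 3.14, 3.14, 3.14].

## Interface

Orientations are given as a unit quaternion [x, y, z, w].
In Python, from rig import sense, grab_frame, camera_model, hand_in gives the robot as it stands.
- The arm moves only by the tool drive_tool, never from a script. Its argument "commands" is a list of rows, each an object with "hand": the closure, from 0 (fully open) to 1 (shut); "translation": the shift along the tool's x, y, z in cm, a list of three; "rot": the turn, a rotation vector about the tool's x, y, z in degrees, a list of three. A call has 1 to 20 rows; each row is the pose to reach, as a shift and turn from the pose measured when the call began, along the tool's axes at that moment; what a row does not reach only later rows make up. A row lasts 1/10 s, in which the tool goes at most 50 mm and 8.59 degrees, less where a joint would pass 70% of its speed; a pose out of reach is approached as far as the arm can. A call with a gripper value outside its range is refused whole. The fingers move at their own pace and stop on an object; "squeeze" is the grip in N (left out, the last holds). Time passes only in rows, so rows that repeat a pose let the fingers close. It gives the time, the measured TCP pose, the force and the opening at its end, in the units of the state.
- sense(): the state, without advancing time (a new reading comes with each control period).
- grab_frame(name): name is "scene" or "top" or "wrist"; returns the picture (384x512x3 uint8, red, green, blue); there is no depth.
- camera_model(name): a dict with "fx", "fy", "cx", "cy" (pixels), "R" (3x3) and "t" (3): a world point X has camera coordinates R X + t. Camera axes: x right, y down, z forward; pixel columns grow to the right and rows downward; lengths in mm; the calibration is good to about 2 mm. A picture is of the moment at which its call begins: read the wrist's pose just before it. camera_model takes no time and is no camera call; for the wrist camera it gives the pose at the moment of the call.
- hand_in(): hands the job in, once; it reports no verdict.
The state is a dict: "time": time; "qpos": joint angles; "qd": joint speeds; "joint_torque": joint torques, N m; "position": TCP position; "orientation": TCP orientation; "contact_force": force on the tool from outside, world axes, zero at the start; "wrist_torque": the same for the moment, N m; "opening": finger opening in mm.
Only numpy, scipy, OpenCV 4.12 (cv2) and the standard library are available. Lean on these libraries where they do the work, as an engineer would, in place of code of your own. Each camera call takes 0.05 s, during which the arm holds its last target. There are 200 camera calls.

## Task

One of the three gift boxes on the packing bench has its lid caught by a corner on the collar inside: press the lids with a fingertip to find the one that rocks. Nudge that lid across with the finger and press it down until it is fully home, level and flush with its box like the other two. Do not pick any lid up, and leave the things lying around the boxes where they are.

Things in the scene. Friction and masses are not known exactly. Their poses are not given: they have to be found in the camera images.
- box_a: lower part of one of three identical gift boxes in a row, rigid board, grey-blue with navy lid, 140 mm (its x) by 100 mm (its y), packed and heavy: it does not move when pushed. Origin: centre of its underside, on the bench. The outer walls end in a flat shoulder 40 mm above the bench; inside it a thin cream collar, 124 x 86 mm outside, stands 6 mm higher (top at 46 mm).
- box_b: one of the three identical gift boxes: see box_a. On one box, whichever and whichever way round, the lid is caught: slipped about 4 mm along its y and turned about 2.5 degrees, so that at one corner the bottom of a long wall stands on the collar, 6 mm too high; the opposite long wall overhangs the box by about 4 mm, and about 7 mm at that same end.
- box_c: one of the three identical gift boxes: see box_a. A caught lid when pressed: at the caught corner it stays 6 mm high (top near 64 mm); at the corner diagonally across it is already down; at either of the other two it tips down with almost no force to the shoulder, and up at the other. Its tilt is always 0.04 to 0.075 rad.
- lid_a: lid of box_a, loose, about 0.1 kg. Outside 140 mm (its x) by 100 mm (its y), 18 mm high, walls 5 mm thick, open below, plain cream label in the middle of the top. Origin: centre of the plane of its lower rim, 18 mm under the top; z up. Home, its walls surround the collar with 2 to 3 mm play all round, its rim rests on the shoulder and its top is level, 58 mm above the bench.
- lid_b: lid of box_b, the same as lid_a. Origin: centre of the plane of its lower rim; z up, x along its length. Pressing straight down may shift a caught lid a little but does not reliably free it. It drops in when its overhanging long wall is pushed level with the side of the box, near the same end as the caught corner; it slides at under 2 N.
- lid_c: lid of box_c, the same as lid_a. Origin: centre of the plane of its lower rim; z up, x along its length.
- pen: ballpoint pen, white and orange, 150 mm long, 12 mm high, lying between two boxes along its x; origin under its middle. Leave it alone.
- bone_folder: flat cream bone folder, 148 x 20 x 4 mm, lying between two boxes along its x; origin under its middle. Leave it alone.
- glue_stick: white glue stick standing upright, 27 mm across, 92 mm high; origin at the centre of its foot. Leave it alone.
- ribbon_spool: spool of gold ribbon lying flat, 72 mm across, 25 mm high; origin at the centre of its underside. Leave it alone.
- stamp: rubber stamp with a turned wooden handle, foot 34 x 56 mm, 72 mm high, standing; origin at the centre of its foot. Leave it alone.
- tape_roll: roll of brown tape lying flat, 88 mm across, 24 mm high; origin at the centre of its underside. Leave it alone.
- notebook: black pocket notebook, 91 x 138 x 15 mm, lying flat; origin at the centre of its underside. Leave it alone.
Mind the look-alikes: they are no part of the job. What is shaped like the lid_b but purple is not meant.

How it is judged:
By the outcome, as a careful person would: the job done as asked, in the order asked, and still so for the second after the job is handed in, with the robot touching nothing.
It also fails if it takes over 51 s, if anything falls off the work surface, if the arm or the gripper's body presses on something with over 40 N, if the wrist force passes 120 N, or if a joint passes its speed limit or range.

## Working session

There is one attempt and no reset: what is moved stays moved. The work goes in short steps, Python scripts to look and compute and a tool call to move; the robot and the scene stay as the last step left them, time stands still between calls to the robot, and variables do not carry over. Pictures are saved under pics/ and viewed, about 8 in all and at most 12, crops included, and the job is handed in when it is done.

Besides the shell and the picture viewer there is one more tool, called after "Request:" as a command line: name --argument value ..., lists and objects as JSON in quotes. drive_tool: Moves the arm, as the interface text tells. Its arguments: {"type":"object","properties":{"commands":{"type":"array"},"squeeze":{"type":"number"}},"required":["commands"]}

```bash
mkdir -p pics; ls; python3 - <<'E'
from rig import *
import cv2,numpy as np
s=sense();print({k:np.round(v,3).tolist() for k,v in s.items()})
for n in("top","scene"):
    f=grab_frame(n);cv2.imwrite(f"pics/{n}0.png",f[...,::-1])
    m=camera_model(n);print(n,m)
E
```

```text
pics
{'time': 0.0, 'qpos': [1.219, 0.478, 0.022, 1.556, -0.011, 1.109, -0.083], 'qd': [-0.0, 0.001, 0.0, -0.0, -0.001, 0.0, -0.002], 'joint_torque': [-0.0, -58.285, 1.534, -27.261, -0.054, 0.017, 0.0], 'position': [162.865, -654.783, 403.703], 'orientation': [-0.702, -0.087, 0.702, -0.085], 'contact_force': [0.278, 0.359, 0.449], 'wrist_torque': [0.014, 0.002, 0.027], 'opening': 87.729}
top {'fx': 479.6746480075011, 'fy': 479.6746480075011, 'cx': 247.0032903428575, 'cy': 194.67282236371307, 'R': array([[-0.0206184 , -0.99971802, -0.01177966],
       [-0.98582713,  0.02229115, -0.16627677],
       [ 0.16649247,  0.00818435, -0.98600876]]), 't': array([  70.9500728 ,  484.47693766, 1372.07453505])}
scene {'fx': 439.0313744097335, 'fy': 439.0313744097335, 'cx': 260.56211556687987, 'cy': 188.83904343457448, 'R': array([[-0.74352443,  0.6684791 ,  0.0175248 ],
       [ 0.34710578,  0.40820759, -0.84432467],
       [-0.57156715, -0.62169305, -0.53554527]]), 't': array([ 330.83538266, -145.43251749, 1391.01324538])}
```

```bash
python3 - <<'E'
import cv2,numpy as np
a=cv2.imread("pics/top0.png");cv2.imwrite("pics/top1.png",cv2.resize(a,(800,600),interpolation=cv2.INTER_CUBIC))
a=cv2.imread("pics/scene0.png");cv2.imwrite("pics/scene1.png",cv2.resize(a,(800,600),interpolation=cv2.INTER_CUBIC))
E
```

```text
(no output)
```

View pics/top1.png

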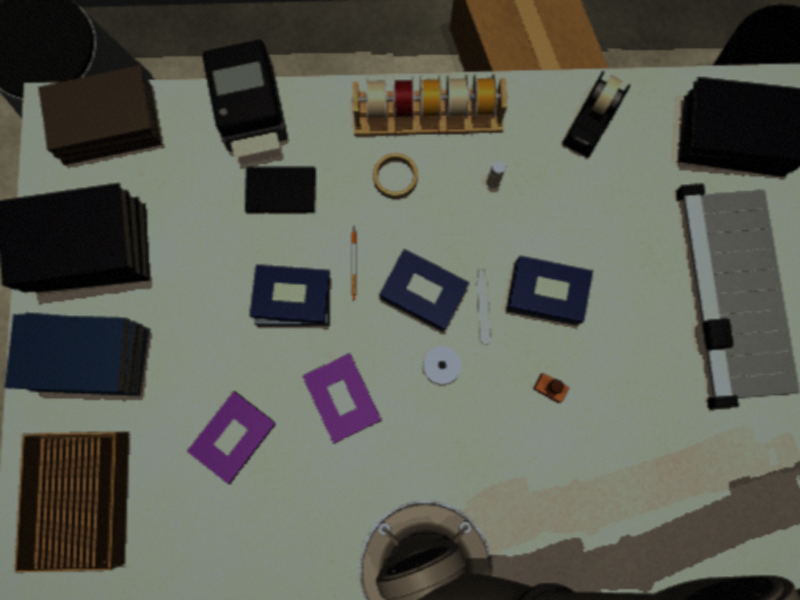

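View pics/scene1.png

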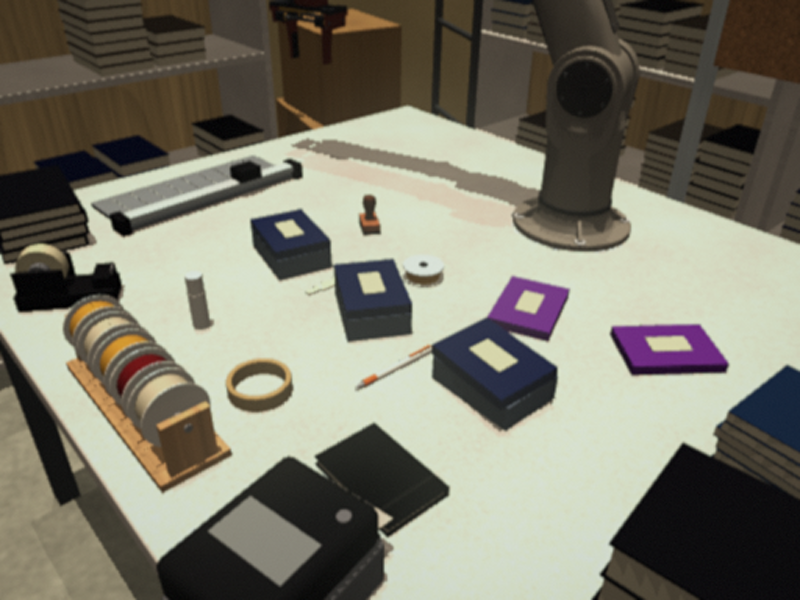

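The top view shows three navy lids near (290,293), (424,288) and (549,290). The left one shows a box edge on its near side, so it's the suspect. The scene view shows the same row. Next I'll measure them.

```bash
cat > h.py <<'E'
import cv2,numpy as np
from rig import *
from scipy.spatial.transform import Rotation as Ro
def ray(m,uv,z):
    R,t=np.array(m["R"]),np.array(m["t"])
    c=-R.T@t
    d=R.T@np.array([(uv[0]-m["cx"])/m["fx"],(uv[1]-m["cy"])/m["fy"],1.])
    return c+d*(z-c[2])/d[2]
def proj(m,X):
    p=np.array(m["R"])@np.asarray(X,float)+m["t"];return np.array([m["fx"]*p[0]/p[2]+m["cx"],m["fy"]*p[1]/p[2]+m["cy"]])
def tri(ms,uvs):
    A=[];b=[]
    for m,uv in zip(ms,uvs):
        R,t=np.array(m["R"]),np.array(m["t"])
        n=[(uv[0]-m["cx"])/m["fx"],(uv[1]-m["cy"])/m["fy"]]
        for k in(0,1):
            A.append(R[k]-n[k]*R[2]);b.append(n[k]*t[2]-t[k])
    return np.linalg.lstsq(np.array(A),np.array(b),rcond=None)[0]
def navy(f):
    f=f.astype(int);r,g,b=f[...,0],f[...,1],f[...,2]
    return (((b-r)>18)&((b-g)>14)&(r<g+12)&(b<110)).astype(np.uint8)
def labels(f):
    "cream label blobs inside"
E
python3 - <<'E'
from h import *
m=camera_model("top");ms=camera_model("scene")
print("campos",-m["R"].T@m["t"],-ms["R"].T@ms["t"])
f=cv2.imread("pics/top0.png")[...,::-1];g=cv2.imread("pics/scene0.png")[...,::-1]
print(f[180,175],f[204,175],f[206,175])
M=navy(f);cs,_=cv2.findContours(M,cv2.RETR_EXTERNAL,2)
for c in cs:
    if 800<cv2.contourArea(c)<4000:
        r=cv2.minAreaRect(c);bp=np.array([ray(m,p,58)[:2] for p in cv2.boxPoints(r)])
        e=np.diff(np.r_[bp,bp[:1]],axis=0);L=np.hypot(*e.T);k=np.argmax(L)
        print(np.round(r[0],1),"ctr",bp.mean(0).round(1),"L",L.round(1),"yaw",np.degrees(np.arctan2(e[k,1],e[k,0])).round(1)%180,"tri reach",np.hypot(*bp.mean(0)).round())
# label height by two views
def lab(f):
    f=f.astype(int)
    M=((f.min(2)>90)).astype(np.uint8)
    cs,_=cv2.findContours(M,cv2.RETR_CCOMP,2)
    o=[]
    for c in cs:
        if 120<cv2.contourArea(c)<700:
            q=cv2.moments(c);o.append((q['m10']/q['m00'],q['m01']/q['m00'],q['m00']))
    return o
A,B=lab(f),lab(g)
for a in A:
    for b in B:
        X=tri([m,ms],[a[:2],b[:2]])
        if 45<X[2]<75 and np.hypot(*(proj(m,X)-a[:2]))<2.5: print("label",X.round(1),np.round(a,1),np.round(b,1))
E
```

```text
campos [ 250.63331156   48.90098215 1434.2705403 ] [1091.52213241  702.99338925  616.36048343]
[35 40 54] [24 26 29] [78 83 88]
[ 41.4 225.6] ctr [406.4 657. ] L [132.4 209.5 131.7 206.1] yaw 86.0 tri reach 773.0
[184.9 187.3] ctr [509.1 241.5] L [ 95.5 139.7  95.2 138.1] yaw 84.0 tri reach 563.0
[352.3 184.5] ctr [ 506.4 -246.9] L [ 96.3 139.4  95.9 137.9] yaw 76.6 tri reach 563.0
[271.  184.4] ctr [512.  -10.3] L [ 96.9 136.5  96.1 135.1] yaw 60.5 tri reach 512.0
label [510.  241.6  60.1] [184.8 186.7 188.5] [315.5 226.9 324. ]
label [ 507.4 -248.7   57.8] [352.9 184.1 194. ] [184.7 146.  132.5]
label [513.1 -11.2  57.5] [271.3 184.  201. ] [237.3 180.5 190.5]
```

```bash
cat >> h.py <<'E'
def toolR(): return Ro.from_quat(sense()["orientation"]).as_matrix()
def go(tip_xyz,yaw=None,L=182):
    """shift (cm) and rotvec (deg) in the tool frame for tip at tip_xyz, tool vertical, tool y along yaw deg"""
    s=sense();R=toolR();p=np.array(tip_xyz,float)+[0,0,L]
    if yaw is None: R2=R
    else:
        y=np.array([np.cos(np.radians(yaw)),np.sin(np.radians(yaw)),0]);x=np.array([0,0,-1.]);R2=np.c_[x,y,np.cross(x,y)]
    return (R.T@(p-s["position"])/10).round(2).tolist(),np.degrees(Ro.from_matrix(R.T@R2).as_rotvec()).round(1).tolist()
def tipnow():
    s=sense();return np.array(s["position"])+toolR()[:,0]*182
E
python3 - <<'E'
from h import *
R=toolR();print(R.round(3));m=camera_model("wrist")
c=-m["R"].T@m["t"];print("cam in tool",(R.T@(c-sense()["position"])).round(1),"view",(R.T@m["R"][2]).round(3),"camx",(R.T@m["R"][0]).round(3),m["fx"])
print(tipnow())
for p in([600,-250,220],[520,200,220]): print(go(p))
E
```

```text
[[-0.     0.241 -0.97 ]
 [ 0.002 -0.97  -0.241]
 [-1.    -0.002  0.   ]]
cam in tool [ 20.9   0.5 -84.5] view [0.953 0.001 0.304] camx [-0.001  1.     0.   ] 323.86946855805786
[ 162.80553382 -654.54745136  221.79791112]
([0.22, -28.73, -52.19], [0.0, 0.0, 0.0])
([0.29, -74.33, -55.29], [0.0, 0.0, 0.0])
```

Request:
drive_tool --commands '[{"hand": 1, "translation": [0, -5, -9], "rot": [-8, 0, 0]}, {"hand": 1, "translation": [0, -9, -17], "rot": [-16, 0, 0]}, {"hand": 1, "translation": [0, -14, -25], "rot": [-24, 0, 0]}, {"hand": 1, "translation": [0, -19, -34], "rot": [-32, 0, 0]}, {"hand": 1, "translation": [0, -24, -43], "rot": [-40, 0, 0]}, {"hand": 1, "translation": [0, -28.7, -52.2], "rot": [-40, 0, 0]}, {"hand": 1, "translation": [0, -28.7, -52.2], "rot": [-40, 0, 0]}, {"hand": 1, "translation": [0, -28.7, -52.2], "rot": [-40, 0, 0]}, {"hand": 1, "translation": [0, -28.7, -52.2], "rot": [-40, 0, 0]}, {"hand": 1, "translation": [0, -28.7, -52.2], "rot": [-40, 0, 0]}, {"hand": 1, "translation": [0, -28.7, -52.2], "rot": [-40, 0, 0]}]' --squeeze 20

```text
time: 1.2
position: [567.5, -279.8, 403.9]
orientation: [-0.63, -0.321, 0.63, -0.32]
contact_force: [0.1, -0.7, 0.4]
opening: 3.2
```

```bash
python3 - <<'E'
from h import *
print(np.round(sense()["qpos"],2),tipnow().round(1),sense()["time"]);
for p in([600,0,220],[510,190,220]): print(go(p,-6))
E
```

```text
[ 0.58  0.43 -0.3   1.65  0.14  1.09 -0.38] [ 567.3 -279.5  221.9] 1.2
([0.23, -13.83, -24.54], [-30.0, -0.1, 0.1])
([0.27, -32.29, -34.61], [-30.0, -0.1, 0.1])
```

Request:
drive_tool --commands '[{"hand": 1, "translation": [0, -3, -5], "rot": [-8, 0, 0]}, {"hand": 1, "translation": [0, -6, -9], "rot": [-16, 0, 0]}, {"hand": 1, "translation": [0, -9, -13], "rot": [-24, 0, 0]}, {"hand": 1, "translation": [0, -11.5, -17.5], "rot": [-30, 0, 0]}, {"hand": 1, "translation": [0, -15, -22], "rot": [-30, 0, 0]}, {"hand": 1, "translation": [0, -19, -25], "rot": [-30, 0, 0]}, {"hand": 1, "translation": [0, -23, -28], "rot": [-30, 0, 0]}, {"hand": 1, "translation": [0, -28, -31], "rot": [-30, 0, 0]}, {"hand": 1, "translation": [0.2, -32.3, -34.6], "rot": [-30, 0, 0]}, {"hand": 1, "translation": [0.2, -32.3, -34.6], "rot": [-30, 0, 0]}, {"hand": 1, "translation": [0.2, -32.3, -34.6], "rot": [-30, 0, 0]}, {"hand": 1, "translation": [0.2, -32.3, -34.6], "rot": [-30, 0, 0]}]'

```text
time: 2.4
position: [509.7, 190.2, 402.4]
orientation: [-0.525, -0.474, 0.525, -0.473]
contact_force: [0.3, 0.0, 0.1]
opening: 0.5
```

```bash
python3 - <<'E'
from h import *
m=camera_model("wrist");np.save("m1.npy",m,allow_pickle=True)
print(np.round(sense()["qpos"],2),tipnow().round(1),sense()["time"]);
f=grab_frame("wrist");cv2.imwrite("pics/w0.png",f[...,::-1])
cv2.imwrite("pics/w1.png",cv2.resize(np.clip(f[...,::-1].astype(float)*1.8,0,255).astype(np.uint8),(800,600),interpolation=cv2.INTER_CUBIC))
print("proj ctr",proj(m,[509,241,58])*800/512)
E
```

```text
[ 0.02  0.32 -0.59  1.84  0.21  1.04 -0.76] [509.4 190.4 220.4] 2.4
proj ctr [388.45147881 194.70600154]
```

View pics/w1.png

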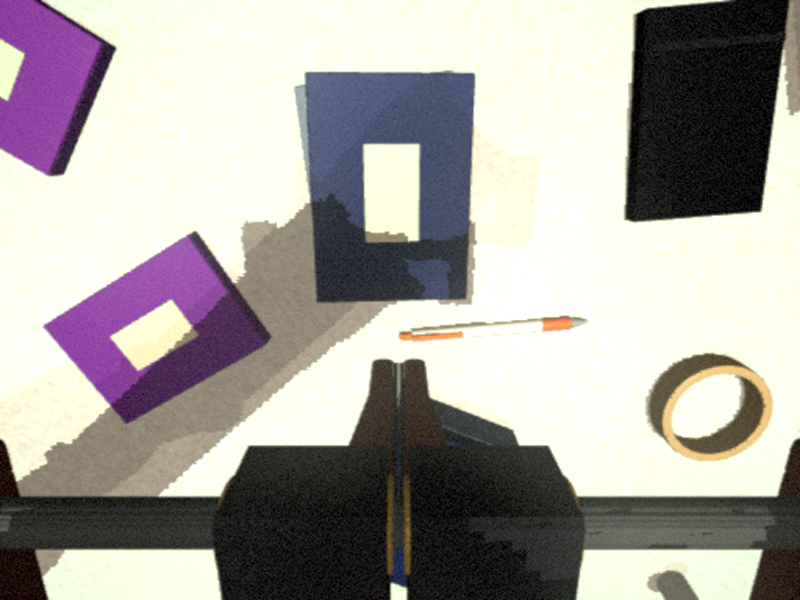

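The wrist view shows the lid with corners (306,72), (474,72), (466,299) and (318,301). A wedge of box shoulder shows at the upper left, near (298,86). So the lid has slipped toward +x, and most at its +y end. I'll measure the wedge edge in a crop.

```bash
python3 - <<'E'
from h import *
m=np.load("m1.npy",allow_pickle=True).item()
k=512/800
for n,uv in dict(TL=(306,72),TR=(474,72),BR=(466,299),BL=(318,301)).items(): print(n,ray(m,np.array(uv)*k,60).round(1))
print("boxTL",ray(m,np.array((296,86))*k,40).round(1))
f=cv2.imread("pics/w0.png")[30:210,170:330]
cv2.imwrite("pics/w2.png",np.clip(cv2.resize(f,None,fx=3.3,fy=3.3,interpolation=cv2.INTER_CUBIC).astype(float)*2,0,255).astype(np.uint8))
E
```

```text
TL [469.  316.1  60. ]
TR [566.4 306.   60. ]
BR [553.  167.9  60. ]
BL [454.7 176.7  60. ]
boxTL [458.4 311.5  40. ]
```

View pics/w2.png

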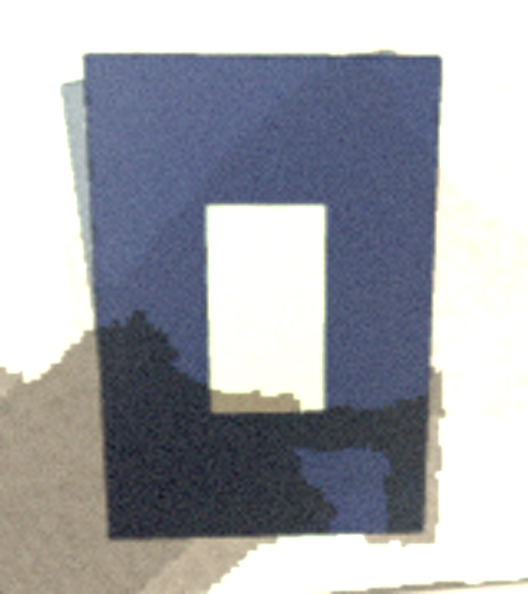

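```bash
python3 - <<'E'
from h import *
m=np.load("m1.npy",allow_pickle=True).item()
a,b=[ray(m,np.array(c)/3.3+[170,30]-.3,40)[:2] for c in((63,85),(92,290))]
u=(a-b)/np.linalg.norm(a-b);v=np.array([u[1],-u[0]]);print("box edge",a,b,"yaw",np.degrees(np.arctan2(u[1],u[0])),"ctr",a-70*u+50*v)
print(go([482,300,72],-3.5))
E
```

```text
box edge [457.71848062 311.19911823] [456.92283537 251.73532898] yaw 89.23340918932776 ctr [506.77746597 240.53642683]
([14.84, -3.96, -10.73], [-2.6, -0.0, 0.1])
```

Request:
drive_tool --commands '[{"hand": 1, "translation": [3, -1.3, -3.5], "rot": [-2.6, 0, 0]}, {"hand": 1, "translation": [6, -2.6, -7], "rot": [-2.6, 0, 0]}, {"hand": 1, "translation": [10, -4, -10.7], "rot": [-2.6, 0, 0]}, {"hand": 1, "translation": [14, -4, -10.7], "rot": [-2.6, 0, 0]}, {"hand": 1, "translation": [14.8, -4, -10.7], "rot": [-2.6, 0, 0]}, {"hand": 1, "translation": [15.3, -4, -10.7], "rot": [-2.6, 0, 0]}, {"hand": 1, "translation": [15.5, -4, -10.7], "rot": [-2.6, 0, 0]}, {"hand": 1, "translation": [15.5, -4, -10.7], "rot": [-2.6, 0, 0]}]'

```text
time: 3.25
position: [482.8, 298.9, 249.0]
orientation: [0.516, 0.484, -0.515, 0.484]
contact_force: [0.4, 1.1, 0.1]
opening: 0.4
```

```bash
python3 -c "
from h import *
print(tipnow().round(1),np.round(sense()['contact_force'],1),sense()['time'])"
```

```text
[483.  299.1  67. ] [0.4 1.1 0.1] 3.25
```

Request:
drive_tool --commands '[{"hand": 1, "translation": [0.2, 0, 0], "rot": [0, 0, 0]}, {"hand": 1, "translation": [0.4, 0, 0], "rot": [0, 0, 0]}, {"hand": 1, "translation": [0.5, 0, 0], "rot": [0, 0, 0]}, {"hand": 1, "translation": [0.5, 0, 0], "rot": [0, 0, 0]}]'

```text
time: 3.65
position: [483.5, 298.9, 245.3]
orientation: [0.517, 0.483, -0.515, 0.484]
contact_force: [0.2, -2.3, 7.5]
opening: 0.3
```

Request:
drive_tool --commands '[{"hand": 1, "translation": [-0.8, 0, 0], "rot": [0, 0, 0]}, {"hand": 1, "translation": [-1, 3.4, 0.2], "rot": [0, 0, 0]}, {"hand": 1, "translation": [-1, 6.8, 0.4], "rot": [0, 0, 0]}, {"hand": 1, "translation": [-0.6, 6.8, 0.4], "rot": [0, 0, 0]}, {"hand": 1, "translation": [-0.2, 6.8, 0.4], "rot": [0, 0, 0]}, {"hand": 1, "translation": [0.2, 6.8, 0.4], "rot": [0, 0, 0]}, {"hand": 1, "translation": [0.45, 6.8, 0.4], "rot": [0, 0, 0]}, {"hand": 1, "translation": [0.45, 6.8, 0.4], "rot": [0, 0, 0]}]'

```text
time: 4.45
position: [549.9, 291.1, 241.1]
orientation: [0.516, 0.484, -0.515, 0.484]
contact_force: [-1.3, -0.3, 1.1]
opening: 0.3
```

```bash
python3 -c "
from h import *
print(tipnow().round(1),np.round(sense()['contact_force'],1),sense()['time'])
print(go([590,284,100],-3.5))"
```

```text
[550.3 291.3  59.1] [-1.3 -0.3  1.1] 4.45
([-4.09, 4.05, 0.46], [-0.1, -0.1, -0.1])
```

Request:
drive_tool --commands '[{"hand": 1, "translation": [-2, 0, 0], "rot": [0, 0, 0]}, {"hand": 1, "translation": [-2, 4.4, 0.3], "rot": [0, 0, 0]}, {"hand": 1, "translation": [-1.5, 4.4, 0.3], "rot": [0, 0, 0]}, {"hand": 1, "translation": [2.5, 4.4, 0.3], "rot": [0, 0, 0]}, {"hand": 1, "translation": [2.7, 4.4, 0.3], "rot": [0, 0, 0]}, {"hand": 1, "translation": [2.7, 4, 0.3], "rot": [0, 0, 0]}, {"hand": 1, "translation": [2.7, 3.5, 0.3], "rot": [0, 0, 0]}, {"hand": 1, "translation": [2.7, 3.2, 0.3], "rot": [0, 0, 0]}, {"hand": 1, "translation": [2.7, 3.0, 0.3], "rot": [0, 0, 0]}, {"hand": 1, "translation": [2.7, 3.0, 0.3], "rot": [0, 0, 0]}]'

```text
time: 5.45
position: [579.5, 286.5, 215.0]
orientation: [0.516, 0.484, -0.514, 0.485]
contact_force: [0.3, -0.1, -0.3]
opening: 0.2
```

```bash
python3 -c "
from h import *
print(tipnow().round(1),np.round(sense()['contact_force'],1),sense()['time'])
m=camera_model('wrist');f=grab_frame('wrist');cv2.imwrite('pics/w3.png',cv2.resize(np.clip(f[...,::-1].astype(float)*1.8,0,255).astype(np.uint8),(800,600)))"
```

```text
[580.  286.8  33. ] [ 0.3 -0.1 -0.3] 5.45
```

View pics/w3.png

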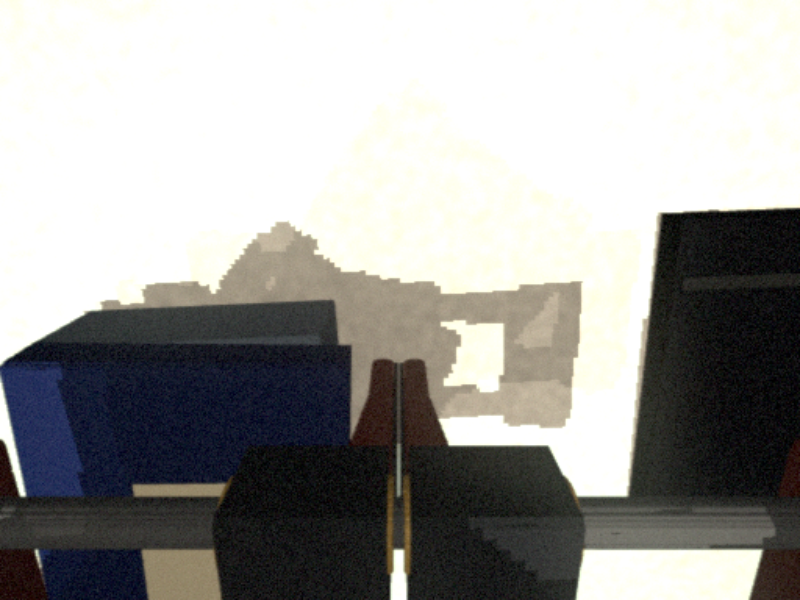

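The close view shows the lid edge (350,345) overhanging the box shoulder (337,340), with the closed finger beside it at (372–428,360). I'll push toward -x in small steps.

Request:
drive_tool --commands '[{"hand": 1, "translation": [0, -0.15, 0], "rot": [0, 0, 0]}, {"hand": 1, "translation": [0, -0.3, 0], "rot": [0, 0, 0]}, {"hand": 1, "translation": [0, -0.45, 0], "rot": [0, 0, 0]}, {"hand": 1, "translation": [0, -0.6, 0], "rot": [0, 0, 0]}, {"hand": 1, "translation": [0, -0.6, 0], "rot": [0, 0, 0]}]'

```text
time: 6.0
position: [573.6, 286.8, 214.8]
orientation: [0.516, 0.484, -0.514, 0.485]
contact_force: [-0.8, -0.5, 0.1]
opening: 0.4
```

```bash
python3 -c "
from h import *
print(tipnow().round(1),np.round(sense()['contact_force'],1),sense()['time'])"
```

```text
[574.1 287.   32.8] [-0.8 -0.5  0.1] 6.0
```

Request:
drive_tool --commands '[{"hand": 1, "translation": [0, -0.1, 0], "rot": [0, 0, 0]}, {"hand": 1, "translation": [0, -0.2, 0], "rot": [0, 0, 0]}, {"hand": 1, "translation": [0, -0.3, 0], "rot": [0, 0, 0]}, {"hand": 1, "translation": [0, -0.3, 0], "rot": [0, 0, 0]}]'

```text
time: 6.4
position: [570.6, 287.1, 214.9]
orientation: [0.516, 0.484, -0.514, 0.485]
contact_force: [0.0, 0.4, 0.4]
opening: 0.4
```

```bash
python3 -c "
from h import *
print(tipnow().round(1),np.round(sense()['contact_force'],1),sense()['time'])
m=camera_model('wrist');f=grab_frame('wrist')[180:320,0:300];cv2.imwrite('pics/w4.png',cv2.resize(np.clip(f[...,::-1].astype(float)*2,0,255).astype(np.uint8),None,fx=2.5,fy=2.5,interpolation=2))"
```

```text
[571.1 287.4  32.9] [0.  0.4 0.4] 6.4
```

View pics/w4.png

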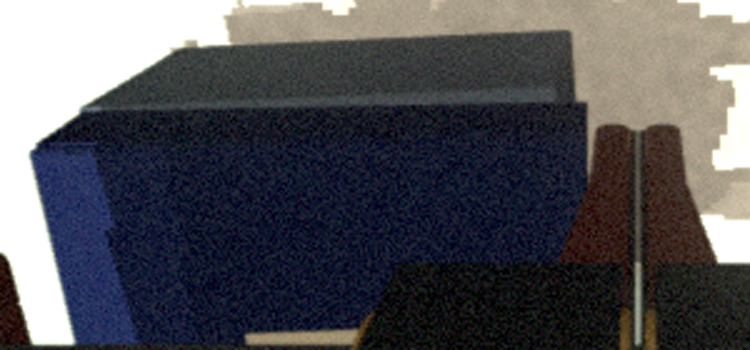

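The overhang is still there: lid edge at 587 against the box at 571 in the crop, with the finger just reaching it. I'll keep pushing.

Request:
drive_tool --commands '[{"hand": 1, "translation": [0, -0.1, 0], "rot": [0, 0, 0]}, {"hand": 1, "translation": [0, -0.2, 0], "rot": [0, 0, 0]}, {"hand": 1, "translation": [0, -0.3, 0], "rot": [0, 0, 0]}, {"hand": 1, "translation": [0, -0.3, 0], "rot": [0, 0, 0]}]'

```text
time: 6.85
position: [567.5, 287.3, 214.9]
orientation: [0.516, 0.484, -0.514, 0.485]
contact_force: [1.2, 0.5, 0.8]
opening: 0.3
```

```bash
python3 -c "
from h import *
print(tipnow().round(1),np.round(sense()['contact_force'],1),sense()['time'])"
```

```text
[568.1 287.6  32.9] [1.2 0.5 0.8] 6.85
```

Contact at 1.2 N, so the lid is sliding.

Request:
drive_tool --commands '[{"hand": 1, "translation": [0, -0.1, 0], "rot": [0, 0, 0]}, {"hand": 1, "translation": [0, -0.2, 0], "rot": [0, 0, 0]}, {"hand": 1, "translation": [0, -0.3, 0], "rot": [0, 0, 0]}, {"hand": 1, "translation": [0, -0.3, 0], "rot": [0, 0, 0]}]'

```text
time: 7.25
position: [564.6, 287.4, 214.9]
orientation: [0.516, 0.484, -0.514, 0.485]
contact_force: [0.9, 0.8, -0.6]
opening: 0.7
```

```bash
python3 -c "
from h import *
print(tipnow().round(1),np.round(sense()['contact_force'],1),sense()['time'])
m=camera_model('wrist');f=grab_frame('wrist')[180:320,0:300];cv2.imwrite('pics/w5.png',cv2.resize(np.clip(f[...,::-1].astype(float)*2,0,255).astype(np.uint8),None,fx=2.5,fy=2.5,interpolation=2))"
```

```text
[565.2 287.6  32.9] [ 0.9  0.8 -0.6] 7.25
```

View pics/w5.png

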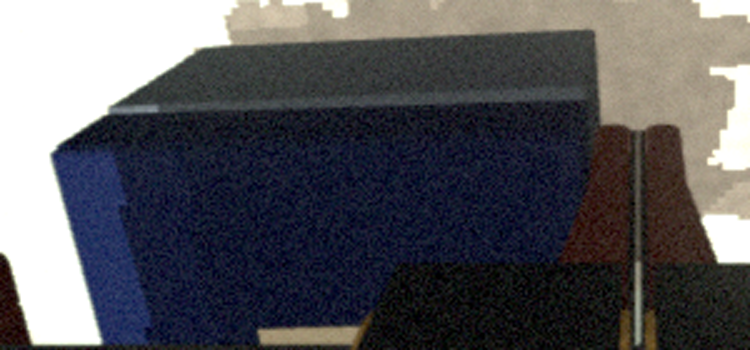

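The overhang is gone and the lid edge is level with the box edge at (597,100). I'll back off, go up and over, and press the formerly caught corner.

Request:
drive_tool --commands '[{"hand": 1, "translation": [0, 1.2, 0], "rot": [0, 0, 0]}, {"hand": 1, "translation": [-3.5, 1.2, 0], "rot": [0, 0, 0]}, {"hand": 1, "translation": [-4.5, -2, -0.3], "rot": [0, 0, 0]}, {"hand": 1, "translation": [-4.5, -6, -0.6], "rot": [0, 0, 0]}, {"hand": 1, "translation": [-4.5, -8.3, -0.6], "rot": [0, 0, 0]}, {"hand": 1, "translation": [-3.5, -8.3, -0.6], "rot": [0, 0, 0]}, {"hand": 1, "translation": [-3, -8.3, -0.6], "rot": [0, 0, 0]}, {"hand": 1, "translation": [-2.8, -8.3, -0.6], "rot": [0, 0, 0]}, {"hand": 1, "translation": [-2.7, -8.3, -0.6], "rot": [0, 0, 0]}, {"hand": 1, "translation": [-2.7, -8.3, -0.6], "rot": [0, 0, 0]}]'

```text
time: 8.3
position: [482.9, 298.2, 241.3]
orientation: [0.516, 0.484, -0.515, 0.484]
contact_force: [-0.0, 0.2, -0.5]
opening: 0.7
```

```bash
python3 -c "
from h import *
print(tipnow().round(1),np.round(sense()['contact_force'],1),sense()['time'])"
```

```text
[483.3 298.4  59.3] [-0.   0.2 -0.5] 8.3
```

Tip at 59.3 with no force, where 63.3 had given 7.5 N before. The corner has dropped, so I'll press it.

Request:
drive_tool --commands '[{"hand": 1, "translation": [0.1, 0, 0], "rot": [0, 0, 0]}, {"hand": 1, "translation": [0.2, 0, 0], "rot": [0, 0, 0]}, {"hand": 1, "translation": [0.3, 0, 0], "rot": [0, 0, 0]}, {"hand": 1, "translation": [0.3, 0, 0], "rot": [0, 0, 0]}]'

```text
time: 8.7
position: [483.1, 298.5, 240.3]
orientation: [0.517, 0.483, -0.514, 0.485]
contact_force: [-4.6, -3.8, 18.2]
opening: 0.6
```

```bash
python3 -c "
from h import *
print(tipnow().round(1),np.round(sense()['contact_force'],1),sense()['time'])"
```

```text
[483.9 298.6  58.3] [-4.6 -3.8 18.2] 8.7
```

Request:
drive_tool --commands '[{"hand": 1, "translation": [-1, 0, 0], "rot": [0, 0, 0]}, {"hand": 1, "translation": [-1, 4, 0], "rot": [0, 0, 0]}, {"hand": 1, "translation": [-1, 6.1, 0.1], "rot": [0, 0, 0]}, {"hand": 1, "translation": [-0.4, 6.1, 0.1], "rot": [0, 0, 0]}, {"hand": 1, "translation": [0, 6.1, 0.1], "rot": [0, 0, 0]}, {"hand": 1, "translation": [0.15, 6.1, 0.1], "rot": [0, 0, 0]}, {"hand": 1, "translation": [0.15, 6.1, 0.1], "rot": [0, 0, 0]}]'

```text
time: 9.4
position: [543.6, 293.7, 240.3]
orientation: [0.517, 0.483, -0.514, 0.486]
contact_force: [-0.1, -4.8, 11.6]
opening: 0.4
```

```bash
python3 -c "
from h import *
print(tipnow().round(1),np.round(sense()['contact_force'],1),sense()['time'])
print(go([474,190,58]))"
```

```text
[544.6 293.6  58.3] [-0.1 -4.8 11.6] 9.4
([0.0, -6.3, 10.78], [0.0, 0.0, 0.0])
```

Same height at 58.3 and firm. Next is the (-x,-y) corner, the other one that would rock.

Request:
drive_tool --commands '[{"hand": 1, "translation": [-1.2, 0, 0], "rot": [0, 0, 0]}, {"hand": 1, "translation": [-1.2, -2.5, 4], "rot": [0, 0, 0]}, {"hand": 1, "translation": [-1.2, -5, 8], "rot": [0, 0, 0]}, {"hand": 1, "translation": [-1.2, -6.3, 10.8], "rot": [0, 0, 0]}, {"hand": 1, "translation": [-0.6, -6.3, 10.8], "rot": [0, 0, 0]}, {"hand": 1, "translation": [-0.2, -6.3, 10.8], "rot": [0, 0, 0]}, {"hand": 1, "translation": [0, -6.3, 10.8], "rot": [0, 0, 0]}, {"hand": 1, "translation": [0.15, -6.3, 10.8], "rot": [0, 0, 0]}, {"hand": 1, "translation": [0.15, -6.3, 10.8], "rot": [0, 0, 0]}]'

```text
time: 10.3
position: [474.0, 191.5, 240.2]
orientation: [0.516, 0.483, -0.514, 0.486]
contact_force: [-7.6, -4.0, 24.7]
opening: 0.3
```

```bash
python3 -c "
from h import *
print(tipnow().round(1),np.round(sense()['contact_force'],1),sense()['time'])
print(go([510,190,220]))"
```

```text
[475.  191.2  58.2] [-7.6 -4.  24.7] 10.3
([-16.16, 3.7, -0.05], [0.0, 0.0, 0.0])
```

Request:
drive_tool --commands '[{"hand": 1, "translation": [-2, 0, 0], "rot": [0, 0, 0]}, {"hand": 1, "translation": [-6, 0.5, 0], "rot": [0, 0, 0]}, {"hand": 1, "translation": [-11, 2, 0], "rot": [0, 0, 0]}, {"hand": 1, "translation": [-16, 3.7, 0], "rot": [0, 0, 0]}, {"hand": 1, "translation": [-16, 3.7, 0], "rot": [0, 0, 0]}, {"hand": 1, "translation": [-16, 3.7, 0], "rot": [0, 0, 0]}]'

```text
time: 10.9
position: [510.8, 190.9, 401.8]
orientation: [0.517, 0.483, -0.512, 0.487]
contact_force: [-0.3, 0.5, -0.7]
opening: 0.2
```

```bash
python3 - <<'E'
from h import *
print(tipnow().round(1),np.round(sense()['contact_force'],1),sense()['time'])
m=camera_model('wrist');f=grab_frame('wrist');cv2.imwrite('pics/w6.png',cv2.resize(np.clip(f[...,::-1].astype(float)*1.8,0,255).astype(np.uint8),(800,600),interpolation=2))
for n in("top","scene"):
    f=grab_frame(n);d=np.abs(f[...,::-1].astype(int)-cv2.imread(f"pics/{n}0.png")).max(2)
    cv2.imwrite(f"pics/{n}9.png",f[...,::-1])
E
```

```text
[512.3 191.  219.9] [-0.3  0.5 -0.7] 10.9
```

View pics/w6.png

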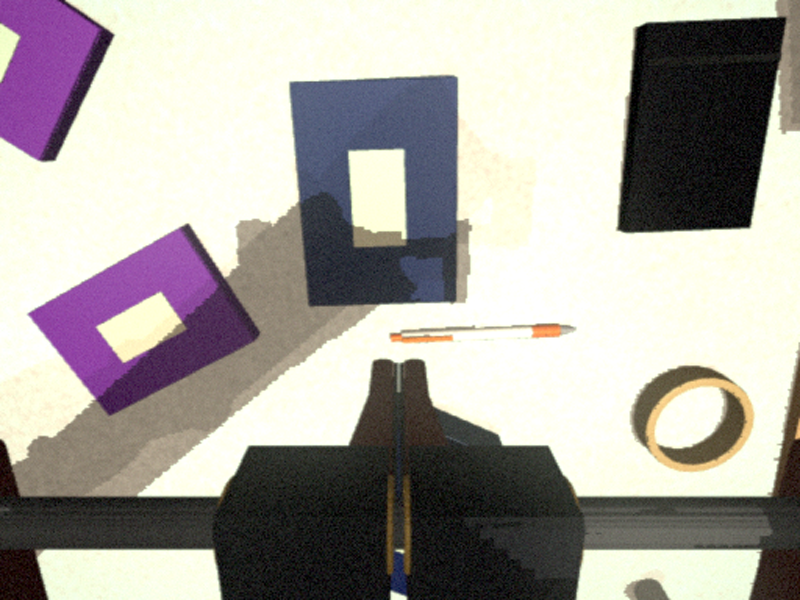

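The final wrist view shows the lid at (291,82) to (456,300) squarely over its box with no shoulder wedge. The pen, tape roll and notebook haven't moved. I'm handing in.

```bash
python3 -c "
from rig import *
print(hand_in(),sense()['time'])"
```

```text
the job is handed in; nothing more can be done
the job is handed in; nothing more can be done
```

The caught lid was on the left-hand box (world y about +240 mm), and it is now home, level and flush. I handed in at about 11 s.

- **Finding it:** Before the nudge, pressing its -x/+y corner stopped the finger at 63.3 mm with 7.5 N. The neighbouring +x/+y corner tipped down to 59.1 mm with only 1.1 N, so the lid rocked.
- **Freeing it:** I pushed the overhanging +x wall about 6 mm toward -x, near the +y end, at about 1 N. The wall came level with the box side and the lid dropped in.
- **Last checks:** Three corners then stopped firmly at 58.2–58.3 mm under 12–25 N. The last wrist picture shows no exposed shoulder, and the pen, tape roll and notebook where they were.
- **Not checked:** I did not press the fourth corner, which the task says is already down. I did not press the other two lids either. I judged them home from the camera, which put their labels 57.5–57.8 mm above the bench, against 60.1 mm for the caught one. I saved final top and scene pictures but did not compare them, so the glue stick, stamp, spool and bone folder were not rechecked; the arm never worked near them.

No check failed or disagreed. The largest contact force I read was about 26 N, during the last corner press.

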